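# Free the slicer's wing cap of unknown thread hand

## Task

The black wing cap on top of the vegetable slicer locks its slicing disc; some of these machines loosen anticlockwise and some clockwise, and this one is not marked. Find which way the cap gives, turn it until it is free, lift it off, carry it over the open metal pan and finish while still holding it there: upright, still, clear above the pan and within its outline, touching nothing but the gripper. Leave the jug, the tub and the butter pack where they are.

Things in the scene. Friction and masses are not known exactly. Their poses are not given: they have to be found in the camera images.
- slicer: Vegetable slicer base, fixed: white housing 270 x 200 mm, 100 mm high, with a round steel disc on top (176 mm across, its top 110 mm above the table) and a grey control pod (58 x 110 mm, top 136 mm above the table) centred 130 mm from the spindle towards the slicer's -x. Origin on the table, on the vertical spindle axis, which is also the cap's axis; z up.
- cap_grip (a point): Centre of the wing of the black plastic cap, on the cap's axis, 41 mm above the cap's foot (151 mm above the table while the cap is on). The wing is an upright bar on top of the cap, 52 mm long (this point's x), 16 mm thick (y), from 28 to 55 mm above the foot; z up.
- cap: The same black cap; origin at the centre of its foot, axes as cap_grip. Below the wing it is a cup 58 mm across, 28 mm high, open below, about 0.1 kg. It sits loosely on the disc around the spindle, locked by inner lugs in a coarse thread that does not raise it as it turns. While locked the wing lies along the slicer's x within 0.1 rad and the cap cannot be lifted.
- spindle_top (a point): Top centre of the spindle under the cap, 20 mm above the disc. How the cap turns on it: one way it meets a hard stop within 0.3 rad of the slicer's x; the other way it turns easily to a hard stop about 1.3 rad from the slicer's x, and lifts straight off with the wing 1.05 to 1.25 rad from it (best 1.15). Which way differs from start to start, unseen. Raised 20 mm, it is clear.
- pan: Open metal pan, fixed to the table, 176 (x) x 162 (y) x 65 mm high, walls 4 mm, with a flange that widens it to 192 x 178 mm at the rim. Origin at the centre of its underside; z up.
- jug_mid (a point): Bystander: clear plastic measuring jug 96 mm across, 130 mm high, with a side handle; point on its axis half-way up.
- tub_mid (a point): Bystander: round yellow tub with a white lid, 120 mm across, 76 mm high; point on its axis half-way up.
- butter_mid (a point): Bystander: wrapped pack of butter, 65 x 120 x 45 mm high; its centre.
Not all that is in view belongs to the job. Of the things like the cap, leave any that is pink; of the rest the larger one is meant.

How it is judged:
By the outcome, as a careful person would: the job done as asked, in the order asked, and still so for the second after the job is handed in, while the arm keeps its last pose, push and grip.
It also fails if it takes over 51 s, if anything falls off the work surface, if the arm or the gripper's body presses on something with over 40 N, if the wrist force passes 120 N, or if a joint passes its speed limit or range.

## Robot

A 6-joint arm with a two-finger parallel gripper is mounted at the origin on the work surface. World frame = base frame: x ahead of the robot, y to its left, z up, the work surface at z = 0. Lengths are in m, angles in rad, forces in N, time in s.
With the tool pointing down it reaches from about 0.275 to 0.825 m from the base axis. Payload 5.2 kg.
Tool frame: the origin (TCP) lies at the very end of the fingers, on their centre line; the grasp point (between the pads) lies 19 mm behind it; z points along the fingers, y is the line along which they close (so a half turn about z gives the same grasp; the last joint's range is limited). The gripper opens to 93 mm and grips with 3 to 60 N. Pads are 15 mm wide; open, the fingers measure 128 mm over their backs; the gripper's body (75 mm by 188 mm) begins 65 mm behind the grasp point.
Start: joints at [1.131, 0.259, 1.535, -0, 1.348, -0.203], TCP at [0.129, 0.535, 0.219] pointing down, gripper open.
Joint ranges: [-3.14, 3.14], [-0.91, 2.08], [0.19, 2.58], [-1.22, 4.36], [0.22, 2.71], [-3.12, 3.12]. Speed limits (rad/s): [2.57, 2.57, 3.14, 3.14, 3.14, 3.14].

## Interface

Orientations are given as [roll, pitch, yaw] about the fixed x, y, z axes, in that order (R = Rz(yaw) Ry(pitch) Rx(roll)).
In Python, from plant import get_state, capture, finish_job gives the robot as it stands. The module is installed in compiled form; this text tells all that it offers.
- The arm moves only by the shell command python3 -m inch 'ROWS' [FORCE]. ROWS is JSON, a list of rows, each a list of 5 numbers: the opening, from -1 (shut) to 1 (fully open), then the shift along the tool's x, y, z in cm, then the turn about the tool's z in rad. A call has 1 to 12 rows; each row is the pose to reach, as a shift and turn from the pose commanded when the call began, along the tool's axes at that moment; what a row does not reach only later rows make up. A row lasts 1/8 s, in which the tool goes at most 62.5 mm and 10.7 degrees, less where a joint would pass 70% of its speed; a pose out of reach is approached as far as the arm can. A call with a gripper value outside its range is refused whole. The fingers move at their own pace and stop on an object; FORCE is the grip in N (left out, the last holds). Time passes only in rows, so rows that repeat a pose let the fingers close. It gives the time, the measured TCP pose, the force, the opening and the grip force at its end, in the units of the state.
- get_state(): the state, without advancing time (a new reading comes with each control period).
- capture(name): name is "side" or "top" or "wrist"; returns a dict with "pixels" (384x512x3 uint8, blue, green, red), "K" (3x3 intrinsics, pixels), "rvec" (rotation vector, rad) and "tvec" (3), from world to camera coordinates, as OpenCV has them. Camera axes: x right, y down, z forward; pixel columns grow to the right and rows downward; lengths in m; the calibration is good to about 2 mm. A picture is of the moment at which its call begins. There is no depth.
- finish_job(): hands the job in; it is judged then, once.
The state is a dict: "clock": time; "joint_positions": joint angles; "qd": joint speeds; "joint_efforts": joint torques, N m; "tcp_pos": TCP position; "tool_rot": TCP orientation; "contact_force": force on the tool from outside, world axes, zero at the start; "ft_torque": the same for the moment, N m; "grip_width": finger opening in m; "grip_force": force on a finger pad.
Only numpy, scipy, OpenCV 4.12 (cv2) and the standard library are available. Lean on these libraries where they do the work, as an engineer would, in place of code of your own. Each camera call takes 0.05 s, during which the arm holds its last target. There are 200 camera calls.

## Working session

There is one attempt and no reset: what is moved stays moved. The work goes in short steps, Python scripts to look and compute and a shell command to move; the robot and the scene stay as the last step left them, time stands still between calls to the robot, and variables do not carry over. Pictures are saved under pics/ and viewed, at most 10 in all, crops included, and the job is handed in when it is done.

```bash
mkdir -p pics
python3 - <<'E'
from plant import *
import cv2,numpy as np,pickle
d={n:capture(n) for n in("side","top")}
pickle.dump(d,open("c0.pkl","wb"))
for n in d: cv2.imwrite(f"pics/{n}0.png",d[n]["pixels"])
s=get_state();print({k:np.round(v,3) for k,v in s.items()})
for n in d: print(n,d[n]["K"].tolist(),(-cv2.Rodrigues(d[n]["rvec"])[0].T@np.ravel(d[n]["tvec"])).round(3))
E
```

```text
{'clock': np.float64(0.1), 'joint_positions': array([ 1.131,  0.259,  1.536, -0.   ,  1.348, -0.203]), 'qd': array([ 0.001, -0.002, -0.004, -0.   , -0.001,  0.001]), 'joint_efforts': array([ 1.0000e-03, -4.3820e+01, -2.8464e+01,  7.2000e-02,  3.6000e-02,
       -0.0000e+00]), 'tcp_pos': array([0.129, 0.534, 0.218]), 'tool_rot': array([-3.14 , -0.   ,  2.905]), 'contact_force': array([-0.039,  0.146,  0.027]), 'ft_torque': array([-0.042, -0.002,  0.023]), 'grip_force': np.float64(0.0), 'grip_width': np.float64(0.093)}
side [[392.60048227478893, 0.0, 257.292055133748], [0.0, 392.60048227478893, 192.67778335262662], [0.0, 0.0, 1.0]] [0.439 0.899 0.677]
top [[355.0954714543269, 0.0, 252.76804857522902], [0.0, 355.0954714543269, 190.6425370896508], [0.0, 0.0, 1.0]] [0.553 0.095 0.99 ]
```

View pics/side0.png

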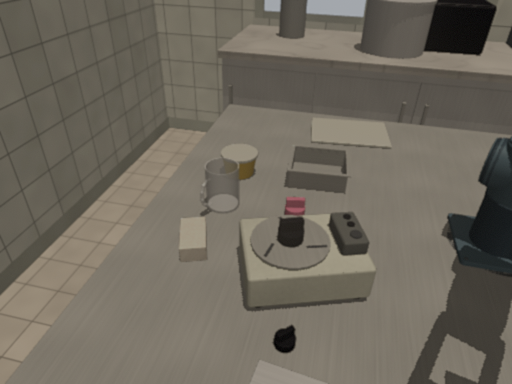

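View pics/top0.png

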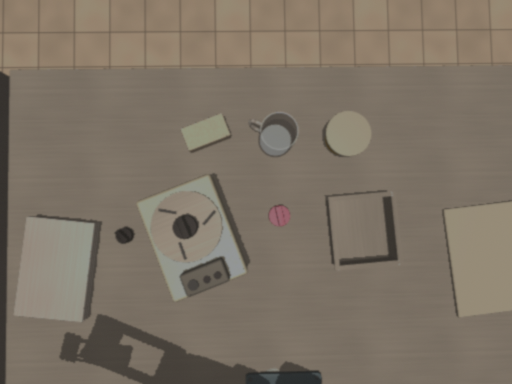

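The slicer's cap is at side (291,230) and top (186,227). The pan is at top (363,230). The pink and small black caps are decoys. I'll enlarge the slicer next.

```bash
cat > h.py <<'E'
import cv2,numpy as np
def ray(c,uv,z):
    R=cv2.Rodrigues(np.array(c["rvec"]))[0];t=np.ravel(c["tvec"]);o=-R.T@t
    p=cv2.undistortPoints(np.array([[uv]],float),c["K"],None).ravel()
    d=R.T@np.array([*p,1]);return o+d*(z-o[2])/d[2]
def proj(c,P): return cv2.projectPoints(np.array(P,float).reshape(-1,3),np.array(c["rvec"]),np.array(c["tvec"]),c["K"],None)[0].reshape(-1,2)
def zoom(c,x,y,w,h,f,name,g=2.):
    im=c["pixels"][y:y+h,x:x+w]; im=(255*(im/255.)**(1/g)).astype(np.uint8)
    cv2.imwrite(name,cv2.resize(im,None,fx=f,fy=f,interpolation=cv2.INTER_CUBIC))
E
python3 - <<'E'
import pickle,numpy as np
from h import *
d=pickle.load(open("c0.pkl","rb"));t=d["top"];s=d["side"]
a=np.full((560,800,3),0,np.uint8)
zoom(t,130,170,120,135,4,"a.png");zoom(s,245,205,80,60,4,"b.png")
A=cv2.imread("a.png");B=cv2.imread("b.png");a[:540,:480]=A;a[:240,480:]=B;cv2.imwrite("pics/z.png",a)
print("disc/cap",ray(t,(186,227),.11),ray(t,(186,227),.165),"side cap",ray(s,(291,224),.165))
print("pod",ray(t,(204.5,277),.136))
for p in [(328,194),(391,193),(398,264),(334,270)]: print("pan",ray(t,p,.065))
print("jug/tub/butter",ray(t,(279,131),.13),ray(t,(348,134),.076),ray(t,(206,131),.045))
E
```

```text
disc/cap [0.5057822  0.24228122 0.11      ] [0.50875961 0.23308341 0.165     ] side cap [0.50859172 0.25607586 0.165     ]
pod [0.38808206 0.19523639 0.136     ]
pan [ 0.58253798 -0.12122381  0.065     ]
pan [ 0.58239538 -0.28754393  0.065     ]
pan [ 0.39710361 -0.29945065  0.065     ]
pan [ 0.38513862 -0.1315417   0.065     ]
jug/tub/butter [0.73663342 0.01021906 0.13      ] [ 0.73790557 -0.17528007  0.076     ] [0.75729584 0.19752371 0.045     ]
```

View pics/z.png

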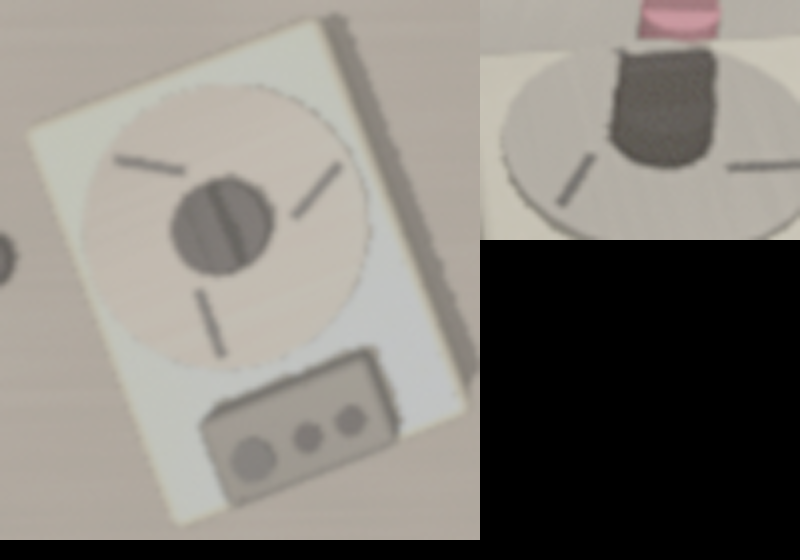

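The disc centre is at top (186.5,226.5), which gives the spindle at about (0.508, 0.240). The housing edges and pod put the slicer's x at yaw 0.37, and the wing lies along it. I'm moving above the cap with the tool yaw at about 0.37.

```bash
python3 -m inch '[[1,-6,-3,0,0.18],[1,-12,-6,0,0.36],[1,-17,-8,0,0.54],[1,-22,-10,0,0.72],[1,-27,-12,0,0.9],[1,-32,-14,0,1.08],[1,-36,-16,0,1.26],[1,-40,-18,0,1.44],[1,-43.7,-19.7,0,1.62],[1,-43.7,-19.7,0,1.8],[1,-43.7,-19.7,0,1.98],[1,-43.7,-19.7,0,2.16]]' && python3 -m inch '[[1,0,0,0,0.18],[1,0,0,0,0.375],[1,0,0,0,0.375],[1,0,0,0,0.375]]'
python3 - <<'E'
from plant import *
from h import *
import pickle
c={n:capture(n) for n in("wrist","top")};pickle.dump(c,open("c1.pkl","wb"))
s=get_state();print(s["tcp_pos"],s["tool_rot"],s["joint_positions"])
w=c["wrist"];im=w["pixels"].copy();im=(255*(im/255.)**.5).astype(np.uint8)
for z in(.11,.165):
  for p in proj(w,[[.508,.24,z]]): cv2.circle(im,tuple(int(v) for v in p.round()),3,(0,0,255),1);print(z,p)
cv2.imwrite("pics/w1.png",im)
E
```

```text
clock: 1.6
tcp_pos: [0.5074, 0.2403, 0.218]
tool_rot: [-3.141, 0.001, 0.738]
contact_force: [-0.9, -0.2, -0.5]
grip_width: 0.093
grip_force: 0.0
clock: 2.1
tcp_pos: [0.5074, 0.2406, 0.2184]
tool_rot: [-3.142, 0.001, 0.373]
contact_force: [-0.4, 0.2, 0.2]
grip_width: 0.0926
grip_force: 0.0
[0.50751658 0.2406429  0.21852095] [-3.14154543e+00  2.67764569e-04  3.72156699e-01] [2.44184030e-01 2.79807286e-01 1.50663362e+00 1.29594617e-05
 1.35542335e+00 1.44282089e+00]
0.11 [255.82011795 188.90102263]
0.165 [255.87104881 205.37487355]
```

View pics/w1.png

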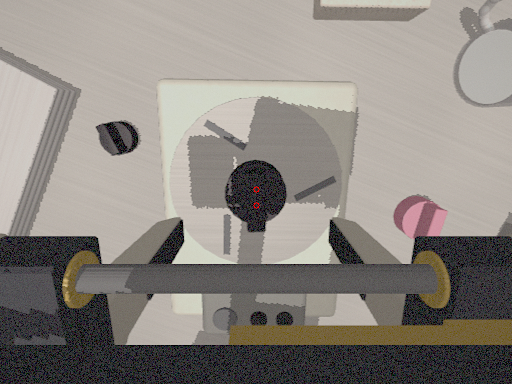

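The wrist view shows the disc and cap centred at column 256, with the wing pointing straight down the image (end at about (256,232)). I'll check the offset along the wing numerically before descending.

Run:
```python
import pickle
from h import *
c=pickle.load(open("c1.pkl","rb"));w=c["wrist"]
for o in (0,.004,.008):
  a=.372;u=np.array([np.cos(a),np.sin(a)]);C=np.array([.508,.24])+o*u
  th=np.linspace(0,2*np.pi,90);circ=lambda r,z:proj(w,[[*(C+r*np.array([np.cos(q),np.sin(q)])),z] for q in th])
  for r,z in((.088,.11),(.029,.138)):
    p=circ(r,z);print(o,z,p.min(0).round(1),p.max(0).round(1))
  print("wing ends",proj(w,[[*(C-.026*u),.165],[*(C-.026*u),.138],[*(C+.026*u),.165]]).round(1).tolist())
g=w["pixels"].astype(int).sum(2)
print(g[90:105,256],g[150:170,256],g[218:240,256]);print(g[190,215:232],g[190,278:295]);print(g[229,240:274])
```

```text
0 0.11 [169.2  98.1] [342.4 266.5]
0 0.138 [224.3 165.3] [287.3 225.9]
wing ends [[255.8, 234.5], [255.8, 222.9], [256.0, 174.5]]
0.004 0.11 [168.9  93.6] [342.8 263.2]
0.004 0.138 [224.2 160.8] [287.5 221.9]
wing ends [[255.8, 230.1], [255.8, 218.9], [256.0, 169.6]]
0.008 0.11 [168.6  89. ] [343.1 259.9]
0.008 0.138 [224.1 156.3] [287.6 217.9]
wing ends [[255.8, 225.7], [255.8, 214.9], [256.0, 164.6]]
[498 504 502 506 503 512 496 409 475 465 457 339 353 191 192] [221 216 219 210 215 207 210 209 223 186  16   6  27  29  26  41  31  30
   4  15] [ 46  29  30  51   0  20  14  46  39  17  29  33  19  67 160 205 210 212
 220 209 220 203]
[214 209 217 210 214 214 206 205 217 163  56  21  10  49 128 137  89] [ 51  17   9  26  14   7  22  23 162 221 201 197 198 208 208 205 207]
[317 193 204 201 211 212 187  95   5  32  31  10  37  13  19  54  33   2
  15  30   4   0  33  21  57 150 359 427 426 427 421 419 419 420]
```

```bash
python3 -m inch '[[1,0.25,0,3,0],[1,0.25,0,5.5,0],[1,0.25,0,6.8,0],[1,0.25,0,7.6,0],[1,0.25,0,7.6,0]]' 25 && python3 -m inch '[[-1,0,0,0,0],[-1,0,0,0,0],[-1,0,0,0,0],[-1,0,0,0,0],[-1,0,0,0,0],[-1,0,0,0,0]]'
python3 - <<'E'
from plant import *
s=get_state();print(s["contact_force"].round(2),s["ft_torque"].round(3),s["grip_width"])
E
```

```text
clock: 2.82
tcp_pos: [0.51, 0.2415, 0.1426]
tool_rot: [3.142, 0.0, 0.37]
contact_force: [-0.1, 0.3, -0.2]
grip_width: 0.0929
grip_force: 0.0
clock: 3.58
tcp_pos: [0.5099, 0.2415, 0.1426]
tool_rot: [3.142, -0.0, 0.37]
contact_force: [-0.5, -0.3, -0.3]
grip_width: 0.0377
grip_force: 0.0
[-0.48 -0.32 -0.3 ] [0.055 0.198 0.013] 0.037674629376533444
```

```bash
python3 -m inch '[[-1,0,0,0,0],[-1,0,0,0,0],[-1,0,0,0,0],[-1,0,0,0,0],[-1,0,0,0,0]]' && python3 -m inch '[[-1,0,0,0,0.08],[-1,0,0,0,0.16],[-1,0,0,0,0.16]]'
python3 - <<'E'
from plant import *
s=get_state();print(s["contact_force"].round(2),s["ft_torque"].round(3),s["grip_width"],s["tool_rot"])
E
```

```text
clock: 4.2
tcp_pos: [0.5099, 0.2416, 0.1427]
tool_rot: [-3.142, -0.0, 0.37]
contact_force: [0.0, -0.0, -0.2]
grip_width: 0.016
grip_force: 24.9
clock: 4.58
tcp_pos: [0.5099, 0.2415, 0.1426]
tool_rot: [3.142, 0.0, 0.211]
contact_force: [-0.4, -0.1, -0.5]
grip_width: 0.016
grip_force: 24.9
[-0.44 -0.11 -0.51] [-0.067  0.184  0.003] 0.01596084592563106 [3.14153250e+00 6.14209770e-05 2.10573684e-01]
```

```bash
for i in 1; do python3 -m inch '[[-1,0,0,0,0.05],[-1,0,0,0,0.1],[-1,0,0,0,0.1]]'; done
cat > st.py <<'E'
from plant import *
s=get_state();print("F",s["contact_force"].round(2),"T",s["ft_torque"].round(3),"w",s["grip_width"].round(4),"rot",s["tool_rot"].round(3),s["joint_positions"].round(2)[[0,5]])
E
python3 st.py; python3 -m inch '[[-1,0,0,0,0.05],[-1,0,0,0,0.1],[-1,0,0,0,0.1]]'; python3 st.py
```

```text
clock: 4.95
tcp_pos: [0.5099, 0.2415, 0.1426]
tool_rot: [3.142, 0.0, 0.112]
contact_force: [0.9, 0.2, -0.6]
grip_width: 0.0159
grip_force: 24.9
clock: 5.32
tcp_pos: [0.5099, 0.2415, 0.1426]
tool_rot: [3.142, 0.0, 0.012]
contact_force: [-0.3, 0.4, -0.1]
grip_width: 0.0158
grip_force: 24.9Traceback (most recent call last):
  File "st.py", line 2, in <module>
    s=get_state();print("F",s["contact_force"].round(2),"T",s["ft_torque"].round(3),"w",s["grip_width"].round(4),"rot",s["tool_rot"].round(3),s["joint_positions"].round(2)[[0,5]])
                                                                                        ^^^^^^^^^^^^^^^^^^^^^
AttributeError: 'float' object has no attribute 'round'
Traceback (most recent call last):
  File "st.py", line 2, in <module>
    s=get_state();print("F",s["contact_force"].round(2),"T",s["ft_torque"].round(3),"w",s["grip_width"].round(4),"rot",s["tool_rot"].round(3),s["joint_positions"].round(2)[[0,5]])
                                                                                        ^^^^^^^^^^^^^^^^^^^^^
AttributeError: 'float' object has no attribute 'round'
```

```bash
sed -i 's/s\["grip_width"\].round(4)/round(float(s["grip_width"]),4)/' st.py; python3 st.py
python3 - <<'E'
from plant import *
from h import *
zoom(capture("wrist"),130,60,252,200,3,"pics/w2.png",2.5)
E
```

```text
F [-0.29  0.44 -0.1 ] T [0.002 0.169 0.024] w 0.0158 rot [3.142 0.    0.012] [0.24 1.8 ]
```

View pics/w2.png

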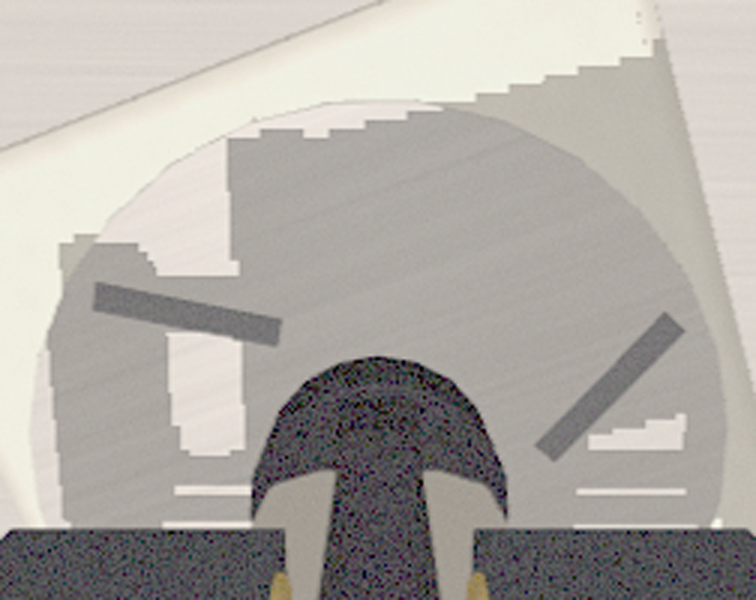

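The wing (crop (380,480)) is still square in the fingers after 0.36 rad clockwise, with no torque, so this is the free way. I'll turn on to 1.15 rad.

```bash
python3 -m inch '[[-1,0,0,0,0.12],[-1,0,0,0,0.24],[-1,0,0,0,0.36],[-1,0,0,0,0.48],[-1,0,0,0,0.6],[-1,0,0,0,0.7],[-1,0,0,0,0.79],[-1,0,0,0,0.79],[-1,0,0,0,0.79]]'; python3 st.py; python3 -m inch '[[-1,0,0,-0.2,0],[-1,0,0,-0.4,0],[-1,0,0,-0.4,0]]'; python3 st.py
```

```text
clock: 6.5
tcp_pos: [0.5099, 0.2416, 0.1426]
tool_rot: [3.142, 0.0, -0.778]
contact_force: [0.5, 0.3, 0.1]
grip_width: 0.0156
grip_force: 24.9
F [0.46 0.34 0.14] T [ 0.045  0.183 -0.008] w 0.0156 rot [ 3.142  0.    -0.778] [0.24 2.59]
clock: 6.88
tcp_pos: [0.5101, 0.2416, 0.1469]
tool_rot: [-3.141, -0.0, -0.78]
contact_force: [0.1, 0.3, -1.5]
grip_width: 0.0159
grip_force: 24.9
F [ 0.11  0.29 -1.52] T [ 0.023  0.122 -0.001] w 0.0159 rot [-3.141 -0.    -0.78 ] [0.24 2.6 ]
```

```bash
python3 -m inch '[[-1,0,0,-0.6,0],[-1,0,0,-1.5,0],[-1,0,0,-2.5,0],[-1,0,0,-4,0],[-1,0,0,-6,0],[-1,0,0,-8,0],[-1,0,0,-10,0],[-1,0,0,-11,0],[-1,0,0,-11,0]]' 30; python3 st.py
python3 - <<'E'
from plant import *
from h import *
t=capture("top");s=capture("side")
zoom(t,130,150,300,150,2.6,"a.png");zoom(s,210,120,200,130,2,"b.png")
a=np.zeros((600,780,3),np.uint8);A=cv2.imread("a.png")[:390];B=cv2.imread("b.png")[:210];a[:A.shape[0],:A.shape[1]]=A
a[390:600,:400]=B;cv2.imwrite("pics/l.png",a)
p=get_state();y=p["tool_rot"][2]
d=np.array([.4865,-.21])-p["tcp_pos"][:2]
print(d,"tool cm",100*(d@[np.cos(y),np.sin(y)]),100*(d@[np.sin(y),-np.cos(y)]))
E
```

```text
clock: 8.0
tcp_pos: [0.5103, 0.2417, 0.2576]
tool_rot: [-3.14, -0.001, -0.78]
contact_force: [-1.4, 0.3, -1.5]
grip_width: 0.0157
grip_force: 29.9
F [-1.38  0.3  -1.46] T [0.02  0.174 0.008] w 0.0157 rot [-3.14e+00 -1.00e-03 -7.80e-01] [0.24 2.6 ]
[-0.02306814 -0.45145199] tool cm 30.117749523328897 33.709516800808245
```

View pics/l.png

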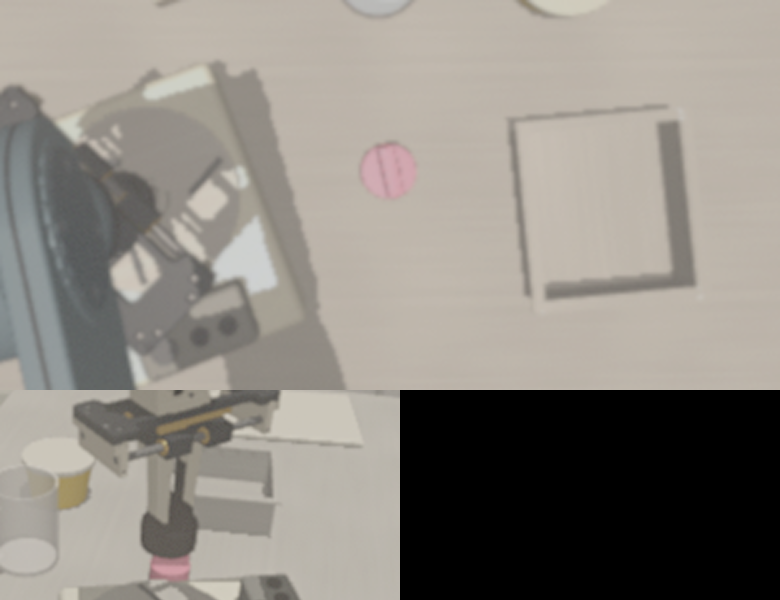

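The cap is held upright in the fingers, at about crop (168,530), and the disc is clear. The pan centre is at top (363.5,230.4), about (0.487, -0.210). I'm carrying it there now.

```bash
python3 -m inch '[[-1,1.5,1.7,0,0],[-1,4.5,5,0,0],[-1,7.5,8.4,0,0],[-1,10.5,11.8,0,0],[-1,13.5,15.1,0,0],[-1,16.5,18.5,0,0],[-1,19.5,21.9,0,0],[-1,22.5,25.2,0,0],[-1,25.5,28.6,0,0],[-1,28,31.4,0,0],[-1,29.5,33.1,0,0],[-1,30.1,33.7,0,0]]'; python3 -m inch '[[-1,0,0,1,0],[-1,0,0,2,0],[-1,0,0,3,0],[-1,0,0,3.5,0],[-1,0,0,3.5,0],[-1,0,0,3.5,0],[-1,0,0,3.5,0],[-1,0,0,3.5,0]]';python3 st.py
python3 - <<'E'
from plant import *
from h import *
t=capture("top");s=capture("side")
cv2.imwrite("pics/e.png",np.hstack([cv2.resize((255*(c["pixels"]/255.)**.5).astype(np.uint8),(400,300)) for c in(t,s)]))
E
```

```text
clock: 9.6
tcp_pos: [0.4862, -0.2107, 0.2555]
tool_rot: [3.141, 0.002, -0.782]
contact_force: [-0.0, 0.8, -1.3]
grip_width: 0.0154
grip_force: 29.9
clock: 10.6
tcp_pos: [0.4869, -0.2098, 0.2219]
tool_rot: [-3.142, -0.001, -0.78]
contact_force: [0.6, 0.9, -0.1]
grip_width: 0.0159
grip_force: 29.9
F [ 0.64  0.94 -0.07] T [ 0.068  0.142 -0.029] w 0.0159 rot [-3.142e+00 -1.000e-03 -7.800e-01] [-0.62  1.73]
```

View pics/e.png

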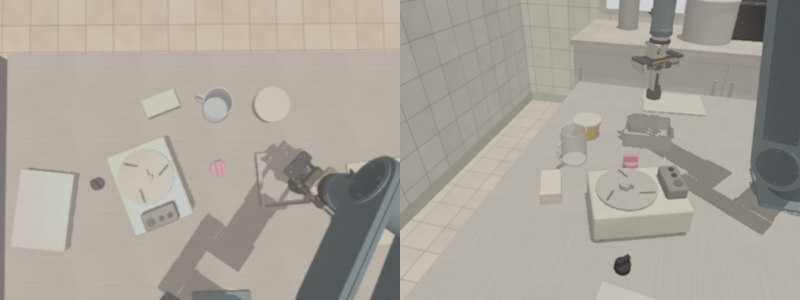

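The cap is held upright over the pan (side half (653,95)), the spindle is bare, and the jug, tub and butter haven't moved.

```bash
python3 -c "from plant import *;print(finish_job())"
```

```text
the job is handed in; nothing more can be done
None
```

The cap loosened clockwise and lifted off freely. I handed the job in at about 10.7 s with the cap held upright and still above the pan's centre, and the jug, tub and butter pack untouched.

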